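Pin a half-turned top shut in its drilling jig

TASK

A half-turned top sits in the open clamshell drilling jig. Swing the jig's lid down over it, take the steel pin out of its wooden block, push it through the hole in the lid's nose and into the hole of the post below until the pin's flange bears on the lid and the lid is fully shut against the spring under the top. Finish while still gripping the pin and pressing it firmly down so that the lid stays shut (do not let go); leave the two other tops, the caliper and the faceplate where they are.

Things in the scene. Friction and masses are not known exactly. Their poses are not given: they have to be found in the camera images.
- lid (a joint): Opening angle of the aluminium lid, rad: 0 shut (level), about 1.5 upright. The hinge is stiff: the lid stays where it is left (0.35 N m friction). Below about 0.11 rad it meets the top, which stands on a spring: pushed shut and let go, it rises again to about 0.06 rad, where the pin still passes both holes. Pressing the nose fully shut takes about 6 N.
- jig_hinge (a point): Middle of the lid's hinge axis, 83 mm above the cart top, at one end of the fixed jig (base plate 230 x 120 mm). x points level from the hinge to the post with the hole, y along the hinge axis, z up. Two brackets, 12 mm thick and 92 mm high, stand 49 mm either side of it.
- jig_hole (a point): Centre of the hole's mouth on the jig's square post (40 x 40 mm), 76 mm above the cart top and 165 mm level from jig_hinge. The hole is vertical, 13 mm in diameter, 55 mm deep, with a 2 mm chamfer. Same axes as jig_hinge.
- lid_hole (a point): Centre of the hole (13 mm, 2 mm chamfer) on the upper face of the lid's nose, 165 mm from the hinge axis, z out of that face; 11 mm above jig_hole when shut. The lid is a plate 8 mm thick, the hinge axis at mid-thickness, 80 mm wide up to 135 mm from that axis, then a nose 50 mm wide up to 195 mm. A bushing (24 mm across, 8 mm proud) sits 85 mm from the axis.
- jig_seat (a point): Floor of the brass spring cup when up, 30 mm above the cart top, half-way between hinge and post (85 mm from the hinge axis); the top stands in it. It sinks 9 mm as the lid is shut.
- top_center (a point): Middle of the half-turned maple top in the jig (58 mm tall, 50 mm widest, loose, upright, z up); 29 mm above its foot.
- pin_grip (a point): Centre of the steel pin's round knurled head (22 mm in diameter, 36 mm tall), gripped from above; z along the pin, up. Below it a flange 30 mm in diameter, 5 mm thick, its underside 23 mm below this point. At first the pin stands in the block, flange on the block's top. 0.12 kg.
- pin_tip (a point): Foot end of the pin's shank, 73 mm below pin_grip; the shank is 10 mm in diameter and 50 mm long below the flange, its last 12 mm tapering to 4 mm.
- block: Fixed maple block that holds the pin, 70 x 70 x 60 mm high, origin at the middle of its underside; hole 13 mm in diameter in the middle of its top.
- spare_a_center (a point): Middle of another half-turned top standing on the cart near the robot, 58 mm tall, 50 mm widest; to be left alone.
- spare_b_center (a point): Middle of a third half-turned top, standing at the right, same size; to be left alone.
- caliper: Brass dial caliper lying flat, 220 mm long (along its y), 13 mm high, origin at the middle of its beam's underside; to be left alone.
- faceplate: Black iron lathe faceplate, disc 140 mm in diameter, 36 mm high with its hub, origin under its centre; to be left alone.
Things that resemble listed ones, but are neither listed nor needed, are in the scene too. There is more than one size of the part that bears pin_grip; the job needs the larger. What is shaped like the part that bears top_center but purple is not meant.

How it is judged:
By the outcome, as a careful person would: the job done as asked, in the order asked, and still so for the second after the job is handed in, while the arm keeps its last pose, push and grip.
It also fails if it takes over 48 s, if anything falls off the work surface, if the arm or the gripper's body presses on something with over 40 N, if the wrist force passes 120 N, or if a joint passes its speed limit or range.

ROBOT

A 6-joint arm with a two-finger parallel gripper is mounted at the origin on the work surface. World frame = base frame: x ahead of the robot, y to its left, z up, the work surface at z = 0. Lengths are in m, angles in degrees, forces in N, time in s.
With the tool pointing down it reaches from about 0.325 to 0.85 m from the base axis. Payload 15.5 kg.
Tool frame: the origin (TCP) lies midway between the tips of the shut fingers; the grasp point (between the pads) lies 19 mm behind it; z points along the fingers, y is the line along which they close (so a half turn about z gives the same grasp; the last joint's range is limited). The gripper opens to 91 mm and grips with 3 to 60 N. Pads are 32 mm wide; open, the fingers measure 118 mm over their backs; the gripper's body (76 mm by 178 mm) begins 60 mm behind the grasp point.
Start: joints at [-77.435, 28.281, 77.091, -0, 74.628, -5.472], TCP at [0.194, -0.594, 0.214] pointing down, gripper open.
Joint ranges: [-166.48, 166.48], [-47.26, 123.95], [12.59, 153.08], [-70.14, 250.14], [6.76, 159.57], [-176.63, 176.63]. Speed limits (degrees/s): [108.29, 108.29, 147.25, 172.46, 172.46, 172.46].

INTERFACE

Orientations are given as a 3x3 rotation matrix whose columns are the frame's x, y, z axes.
In Python, from bench import ctrl gives the robot as it stands. The module is installed in compiled form; this text tells all that it offers. Calls block until the motion is done:
- ctrl.goto(position, orientation): joint-space move of the TCP to a pose.
- ctrl.move_l(position, vel=0.15, ori=None, contact_N=None): straight line of the TCP; ori=None keeps the orientation; vel is the mean speed in m/s. With contact_N (N) it stops when the force on the tool has changed by that much, and returns True; else False.
- ctrl.movej(angles): joint-space move.
- ctrl.command_gripper(opening): opening from 0.0 (shut) to 1.0 (fully open); the grip force is fixed at half the most; returns when the fingers have stopped.
- ctrl.sleep(seconds).
- ctrl.ik(position, orientation): joint angles nearest the present ones, or None.
- ctrl.read_camera(name): name is "scene" or "top" or "wrist"; returns the picture (400x640x3 uint8, blue, green, red); there is no depth.
- ctrl.camera_params(name): a dict with "fx", "fy", "cx", "cy" (pixels), "pose" (4x4, takes a point from camera to world coordinates); the wrist camera has in their place "T_tool_cam" (4x4, takes a point from camera to tool coordinates, whose origin is the TCP and whose axes are the flange's). Camera axes: x right, y up, looking along -z (the intrinsics and any distortion apply to the point x, -y, -z); pixel columns grow to the right and rows downward; lengths in m; the calibration is good to about 2 mm. A picture is of the moment at which its call begins: read the wrist's pose just before it. camera_params takes no time and is no camera call.
A pose or a line that the arm cannot do raises ctrl.MotionError and nothing moves.
- ctrl.sign_off(): hands the job in, once; it reports no verdict.
Readings, each from a call of its own:
- ctrl.current_t(): time.
- ctrl.current_q(): joint angles.
- ctrl.current_dq(): joint speeds.
- ctrl.current_effort(): joint torques, N m.
- ctrl.current_tool_pos(): TCP position.
- ctrl.current_eef_rot(): TCP orientation.
- ctrl.current_contact_force(): force on the tool from outside, world axes, zero at the start.
- ctrl.current_wrist_torque(): the same for the moment, N m.
- ctrl.current_grip_width(): opening from 0.0 (shut) to 1.0 (fully open).
Only numpy, scipy, OpenCV 4.12 (cv2) and the standard library are available. Lean on these libraries where they do the work, as an engineer would, in place of code of your own. Each camera call takes 0.05 s, during which the arm holds its last target. There are 200 camera calls.

## Working session

There is one attempt and no reset: what is moved stays moved. The work goes in short steps, each a Python script; the robot and the scene stay as the last script left them, time stands still between calls to the robot, and variables do not carry over. Pictures are saved under pics/ and viewed, on a budget of 10 in all, crops included, one or two more only if the job needs it, and the job is handed in when it is done.

```bash
mkdir -p pics; python3 - <<'E'
from bench import ctrl
import cv2,numpy as np
for n in("scene","top"):
    cv2.imwrite(f"pics/{n}0.png",ctrl.read_camera(n)); p=ctrl.camera_params(n); print(n,{k:(np.round(v,3).tolist() if k=="pose" else v) for k,v in p.items()})
print(ctrl.camera_params("wrist"),ctrl.current_t(),ctrl.current_eef_rot())
E
```

```text
scene {'fx': 467.6325346935905, 'fy': 467.6325346935905, 'cx': 319.0237227105219, 'cy': 196.932360474845, 'pose': [[0.433, -0.659, 0.615, 1.271], [0.901, 0.324, -0.288, -0.453], [-0.009, 0.679, 0.734, 0.932], [0.0, 0.0, 0.0, 1.0]]}
top {'fx': 447.4057705326607, 'fy': 447.4057705326607, 'cx': 321.19251788883827, 'cy': 207.37451037710977, 'pose': [[-0.013, 0.997, -0.083, 0.494], [-1.0, -0.015, -0.02, -0.13], [-0.021, 0.082, 0.996, 0.975], [0.0, 0.0, 0.0, 1.0]]}
{'fx': 316.4889282652482, 'fy': 316.4889282652482, 'cx': 322.1060093805733, 'cy': 201.29087973772806, 'T_tool_cam': array([[ 3.78200368e-04,  9.59902784e-01,  2.80332843e-01,
         7.83909167e-02],
       [ 9.99999194e-01, -2.33768343e-05, -1.26906491e-03,
        -2.84148967e-04],
       [-1.21162565e-03,  2.80333097e-01, -9.59902019e-01,
        -1.69595858e-01],
       [ 0.00000000e+00,  0.00000000e+00,  0.00000000e+00,
         1.00000000e+00]])} 0.1 [[ 9.50864809e-01  3.09606311e-01 -2.18881516e-04]
 [ 3.09606365e-01 -9.50864228e-01  1.05752866e-03]
 [ 1.19290944e-04 -1.07333390e-03 -9.99999417e-01]]
```

View pics/scene0.png

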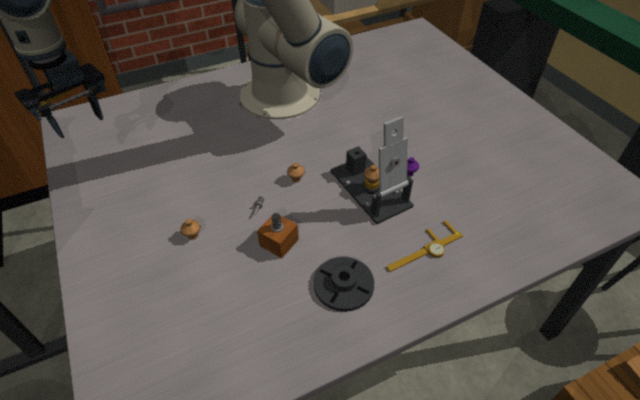

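View pics/top0.png

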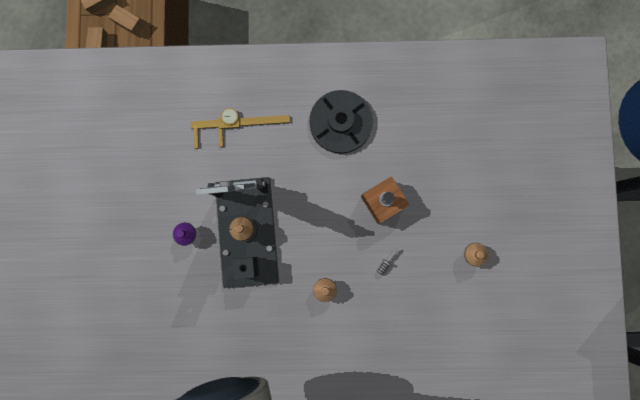

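Top view shows the pin in the block at (387,199), with a loose smaller pin at (385,265) as the decoy. The maple top in the jig is at (241,229). The lookalikes are a purple top at (184,234) and spare tops at (325,290) and (477,254). The jig post hole is at (243,267), and the lid stands upright at the far end, around (225,188). In the scene view the lid stands at (393,160) and the pin in the block is at (277,222).

```bash
cat > h.py <<'E'
import numpy as np, cv2
from bench import ctrl
def campose(n):
    p=ctrl.camera_params(n)
    if n=="wrist":
        T=np.eye(4);T[:3,:3]=ctrl.current_eef_rot();T[:3,3]=ctrl.current_tool_pos();return p,T@p["T_tool_cam"]
    return p,np.array(p["pose"])
def ray(p,T,px):
    d=T[:3,:3]@np.array([(px[0]-p["cx"])/p["fx"],-(px[1]-p["cy"])/p["fy"],-1.]);return T[:3,3],d/np.linalg.norm(d)
def onz(p,T,px,z):
    o,d=ray(p,T,px);return o+d*(z-o[2])/d[2]
def proj(p,T,X):
    c=np.linalg.inv(T)@np.append(X,1);return np.array([p["cx"]+p["fx"]*c[0]/-c[2],p["cy"]-p["fy"]*c[1]/-c[2]])
def tri(rs):
    A=0;b=0
    for o,d in rs:
        M=np.eye(3)-np.outer(d,d);A=A+M;b=b+M@o
    return np.linalg.solve(A,b)
def down(yaw): # tool x axis at yaw (rad) in world, z down
    c,s=np.cos(yaw),np.sin(yaw);return np.array([[c,s,0],[s,-c,0],[0,0,-1.]])
E
python3 - <<'E'
from h import *
p,T=campose("top")
for n,px,z in[("posthole",(243,267),.076),("pinhead",(387,199),.101),("top",(241,229),.055),
 ("b1",(218,180),.008),("b2",(270,178),.008),("b3",(278,285),.008),("b4",(223,287),.008),("spareA",(325,290),.03),("lidtop",(200,191),.27),("lidtop2",(215,189),.27)]:
    print(n,onz(p,T,px,z).round(3))
im=cv2.imread("pics/top0.png");cv2.imwrite("pics/crop1.png",cv2.resize(im[150:300,170:420],None,fx=3.2,fy=3.2,interpolation=cv2.INTER_CUBIC))
E
```

```text
posthole [0.451 0.047 0.076]
pinhead [ 0.581 -0.241  0.101]
top [0.528 0.055 0.055]
b1 [0.637 0.115 0.008]
b2 [0.64  0.001 0.008]
b3 [ 0.408 -0.015  0.008]
b4 [0.405 0.103 0.008]
spareA [ 0.399 -0.116  0.03 ]
lidtop [0.581 0.078 0.27 ]
lidtop2 [0.584 0.054 0.27 ]
```

View pics/crop1.png

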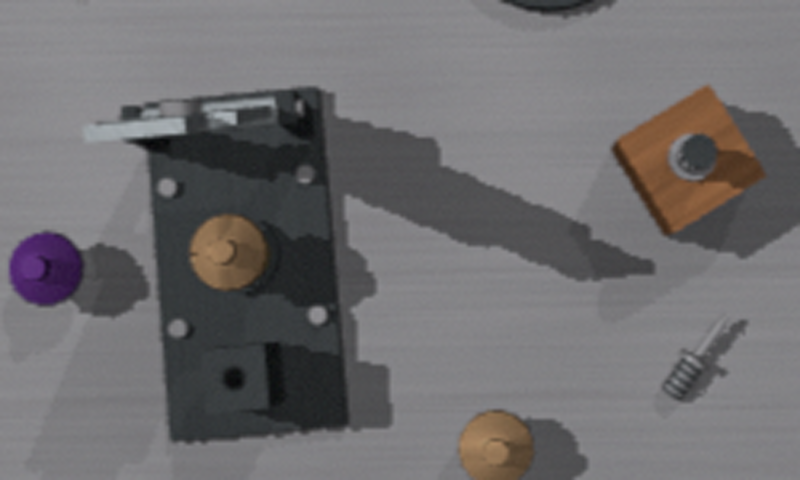

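```bash
cat > lid.py <<'E'
from h import *
a=np.radians(3.4);u=-np.array([np.cos(a),np.sin(a),0]);H=np.array([.451,.047,0])-.165*u+[0,0,.083]
R=down(a)
def P(th,r=.175): return H+u*(r*np.cos(th)-.004*np.sin(th)-.016)+np.array([0,0,r*np.sin(th)+.004*np.cos(th)])
E
python3 - <<'E'
from lid import *
ctrl.command_gripper(0)
s=P(1.5);s=s-u*.05
up=s.copy();up[2]=.40
print(H,up,s,ctrl.ik(up,R))
ctrl.goto(up,R);print(ctrl.current_t())
ctrl.move_l(s,vel=.2)
c=ctrl.move_l(P(1.5),vel=.08,contact_N=1.5);print("c",c,ctrl.current_tool_pos(),ctrl.current_contact_force())
for th in np.arange(1.35,.14,-.2):
    c=ctrl.move_l(P(th),vel=.2,contact_N=25);print(round(th,2),c,ctrl.current_contact_force().round(1),ctrl.current_t())
    if c:break
else:
    c=ctrl.move_l(P(-.04),vel=.05,contact_N=14)
    print("shut",c,ctrl.current_tool_pos(),P(0),ctrl.current_contact_force().round(1))
    b=ctrl.current_tool_pos();b[2]+=.1;ctrl.move_l(b,vel=.2)
    v=np.array([.451,.047,.27])-u*0.0;v[0]-=.02
    ctrl.command_gripper(1);ctrl.goto(v,R);pp,T=campose("wrist");np.save("w1.npy",T)
    cv2.imwrite("pics/w1.png",ctrl.read_camera("wrist"))
print(ctrl.current_t())
E
```

```text
[0.61570957 0.05678555 0.083     ] [0.67321914 0.06020225 0.4       ] [0.67321914 0.06020225 0.25784457] [ 5.12536964e-02  2.71902978e+01  5.07218045e+01 -2.54444375e-14
  1.02087898e+02  8.66512537e+01]
4.3917
c True [0.66904257 0.05993001 0.25872844] [0.84080155 0.53436607 0.04954612]
1.35 False [ 0.   0.5 -0.2] 6.0083
1.15 False [ 0.2 -0.3  0.9] 6.3333
0.95 False [ 1.   0.3 -0.1] 6.6583
0.75 False [-0.5  1.3  0.3] 6.9833
0.55 False [ 0.8  0.2 -0.7] 7.3083
0.35 False [ 0.2 -0.1  1. ] 7.6333
0.15 False [ 0.3 -0.2 -0.1] 7.9583
shut True [0.45853658 0.04735475 0.08715154] [0.45698944 0.04735584 0.087     ] [-2.4  1.  13.3]
11.0333
```

View pics/w1.png

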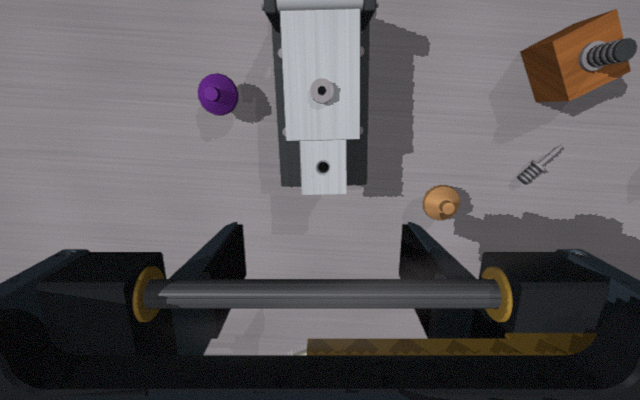

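Wrist view shows the lid down over the top, with the nose hole at about (323,167) and the bushing at (321,91). Next I measure the hole and take a similar look over the pin.

```bash
python3 - <<'E'
from lid import *
p=ctrl.camera_params("wrist");T=np.load("w1.npy")
im=cv2.imread("pics/w1.png",0)
def dark(im,c,r,th):
    x,y=c;s=im[y-r:y+r+1,x-r:x+r+1];m=(s<th).astype(np.uint8);M=cv2.moments(m,True);return M["m10"]/M["m00"]+x-r,M["m01"]/M["m00"]+y-r,M["m00"]
d=dark(im,(323,167),11,80);print("hole px",d)
for z in(.087,.092,.097):print(z,onz(p,T,d[:2],z).round(4))
# lid axis: nose edges -> orientation; bushing top
print("bush",onz(p,T,(321.5,91),.1))
pin=np.array([.581,-.241,.101])
ctrl.goto([pin[0]-.02,pin[1],.27],R);pp,T=campose("wrist");np.save("w2.npy",T)
im=ctrl.read_camera("wrist");cv2.imwrite("pics/w2.png",im);print(proj(pp,T,pin),ctrl.current_t())
E
```

```text
hole px (322.875, 166.78125, 96.0)
0.087 [0.4475 0.0466 0.087 ]
0.092 [0.4483 0.0467 0.092 ]
0.097 [0.4492 0.0468 0.097 ]
bush [0.52735362 0.05290569 0.1       ]
[324.15052075 165.22267413] 12.2833
```

View pics/w2.png

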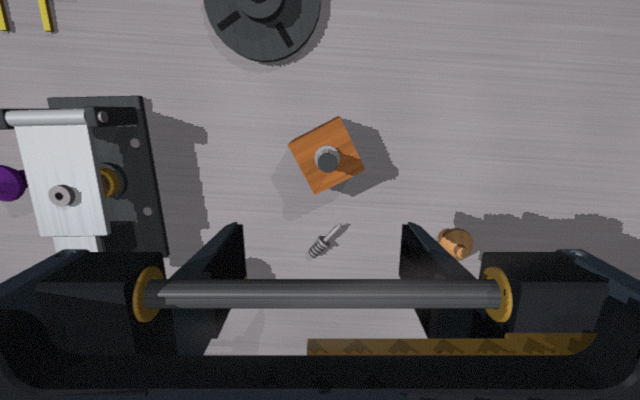

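Wrist view shows the large pin standing in the block at about (327,159), and the small loose pin at (322,242) is clearly the decoy. Now a closer look, correcting from this estimate.

```bash
python3 - <<'E'
from lid import *
p=ctrl.camera_params("wrist");T=np.load("w2.npy")
e=onz(p,T,(327.5,160),.101);print(e)
ctrl.move_l([e[0]-.01,e[1],.185],vel=.2);pp,T=campose("wrist");np.save("w3.npy",T)
im=ctrl.read_camera("wrist");cv2.imwrite("pics/w3.png",im);q=proj(pp,T,e);print(q,ctrl.current_t())
x,y=q.round().astype(int)
cv2.imwrite("pics/w3c.png",cv2.resize(im[y-60:y+60,x-80:x+80],None,fx=5,fy=5,interpolation=cv2.INTER_CUBIC));print("origin",x-80,y-60)
E
```

```text
[ 0.58685748 -0.24423608  0.101     ]
[322.8590984  194.95660732] 12.9167
origin 243 135
```

View pics/w3c.png

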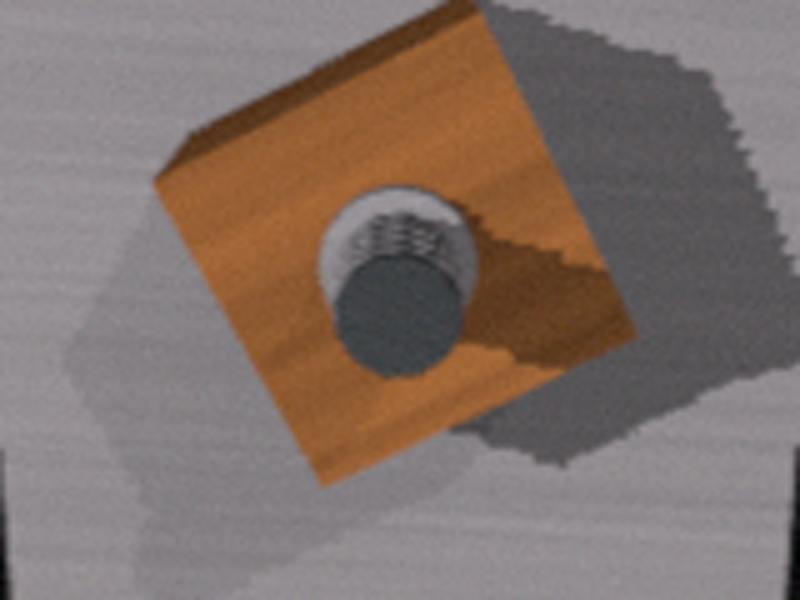

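Close crop shows the pin's head top at crop (399,314), full-frame (322.8,197.8), about 3 px from the estimate. I grip it now.

```bash
python3 - <<'E'
from lid import *
p=ctrl.camera_params("wrist");T=np.load("w3.npy")
e=onz(p,T,(322.8,197.8),.101);print(e)
c=ctrl.move_l([e[0],e[1],.12],vel=.15)
c=ctrl.move_l([e[0],e[1],.067],vel=.06,contact_N=10);print(c,ctrl.current_tool_pos(),ctrl.current_contact_force().round(1))
ctrl.command_gripper(0);print("w",ctrl.current_grip_width()*91,ctrl.current_tool_pos())
f0=ctrl.current_contact_force()
ctrl.move_l([e[0],e[1],.21],vel=.15);ctrl.sleep(.2);print("w",ctrl.current_grip_width()*91,(ctrl.current_contact_force()-f0).round(2))
h=np.array([.4492,.0468,.097])
ctrl.goto([h[0]-.055,h[1],.20],R);pp,T=campose("wrist");np.save("w4.npy",T)
im=ctrl.read_camera("wrist");cv2.imwrite("pics/w4.png",im);print(proj(pp,T,h),ctrl.current_t(),ctrl.current_tool_pos())
print("expect tip",proj(pp,T,ctrl.current_tool_pos()-[0,0,.057]))
E
```

```text
[ 0.58440043 -0.24433704  0.101     ]
False [ 0.58462701 -0.24444379  0.06733961] [0.6 0.  0.1]
w 21.355737452172097 [ 0.58437936 -0.24429835  0.06699103]
w 21.646806713244995 [-1.48  0.82 -1.82]
[324.85902892 139.3295985 ] 18.2583 [0.39544094 0.04621306 0.20012854]
expect tip [321.84986148 216.87196037]
```

View pics/w4.png

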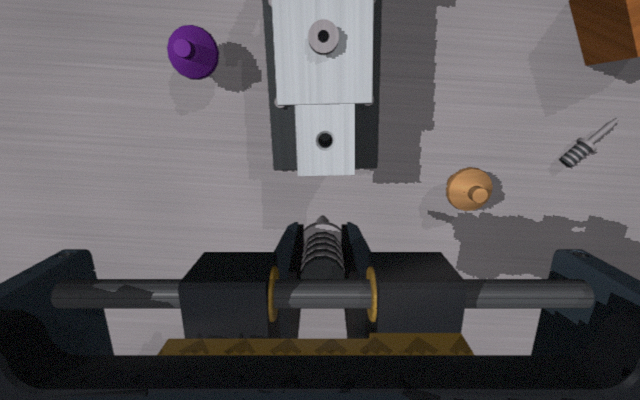

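The pin is held, with its tip at (322,216) as predicted, and the lid hole is at (324,140). Next I refine the hole centre and insert.

```bash
python3 - <<'E'
from lid import *
p=ctrl.camera_params("wrist");T=np.load("w4.npy");im=cv2.imread("pics/w4.png",0)
x,y=324,140;s=im[y-11:y+12,x-11:x+12];m=(s<90).astype(np.uint8);M=cv2.moments(m,True);px=(M["m10"]/M["m00"]+x-11,M["m01"]/M["m00"]+y-11)
h=onz(p,T,px,.097);print(px,M["m00"],h)
F=lambda:(ctrl.current_contact_force()-f0).round(1)
ctrl.move_l([h[0],h[1],.172],vel=.15);ctrl.sleep(.2);f0=ctrl.current_contact_force()
for z,v,n in[(.137,.05,8),(.105,.05,8)]:
    c=ctrl.move_l([h[0],h[1],z],vel=v,contact_N=n);print(z,c,ctrl.current_tool_pos().round(4),F())
    if c:break
print(ctrl.current_wrist_torque().round(2),ctrl.current_t())
E
```

```text
(324.55882352941177, 139.85294117647058) 170.0 [0.44874745 0.0470277  0.097     ]
0.137 False [0.4489 0.047  0.1371] [ 0.5 -0.5  0.1]
0.105 False [0.4488 0.047  0.105 ] [-0.2  0.4  0. ]
[ 0.02 -0.    0.01] 20.6583
```

No contact on the way in: the pin is through both holes. Now I press.

```bash
python3 - <<'E'
from lid import *
t=ctrl.current_tool_pos();f0=ctrl.current_contact_force()
c=ctrl.move_l([t[0],t[1],.083],vel=.03,contact_N=22)
for i in range(3):
    print(c,ctrl.current_tool_pos().round(4),(ctrl.current_contact_force()-f0).round(1),ctrl.current_wrist_torque().round(2),ctrl.current_grip_width()*91,ctrl.current_t());ctrl.sleep(.4)
s=ctrl.read_camera("scene");cv2.imwrite("pics/s5.png",s);cv2.imwrite("pics/s5c.png",cv2.resize(s[110:230,310:470],None,fx=5,fy=5,interpolation=cv2.INTER_CUBIC))
E
```

```text
True [0.449  0.047  0.0925] [1.6 0.8 2.4] [ 0.03 -0.17  0.01] 21.519730624205003 21.15
True [0.4486 0.047  0.0927] [0.9 0.3 1.1] [ 0.05 -0.13 -0.03] 21.26818933231726 21.55
True [0.4486 0.047  0.0928] [ 0.9 -0.1  1.9] [-0.01 -0.13  0.05] 20.982589262329807 21.95
```

View pics/s5c.png

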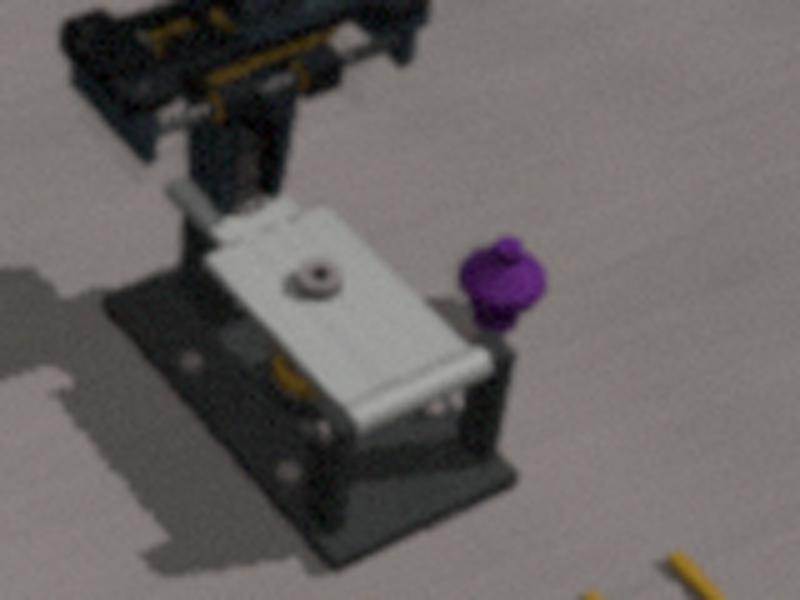

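The scene crop shows the lid flat with the pin through the nose. But the contact stop relaxed the push to about 2 N, so I lower the target in small steps until the push holds.

```bash
python3 - <<'E'
from lid import *
t=ctrl.current_tool_pos();z=.0925
while z>.086:
    z-=.0005
    ctrl.move_l([t[0],t[1],z],vel=.02);ctrl.sleep(.3)
    f=np.mean([ctrl.current_contact_force() for _ in range(5)],0)
    print(round(z,4),ctrl.current_tool_pos().round(4),f.round(1),ctrl.current_t().__round__(2))
    if f[2]>19:break
E
```

```text
0.092 [0.4486 0.047  0.0924] [-2.2  0.3 13.1] 22.95
0.0915 [0.4486 0.047  0.0922] [-4.6 -0.8 24.1] 23.5
```

```bash
python3 - <<'E'
from lid import *
ctrl.sleep(1.0);print(np.mean([ctrl.current_contact_force() for _ in range(5)],0).round(1),ctrl.current_tool_pos().round(4),ctrl.current_grip_width()*91,ctrl.current_t())
s=ctrl.read_camera("scene");cv2.imwrite("pics/s6.png",s[90:300,150:480])
w=ctrl.read_camera("wrist");a=cv2.resize(w[60:260,200:440],None,fx=1.65,fy=1.65);b=cv2.resize(s[110:310,160:480],(400,330)) if 0 else cv2.resize(s[100:320,160:480],(400,330))
cv2.imwrite("pics/f7.png",np.hstack([a[:330],b]))
E
```

```text
[-4.5 -0.4 24.1] [0.4486 0.047  0.0922] 21.378270996105147 24.5
```

View pics/f7.png

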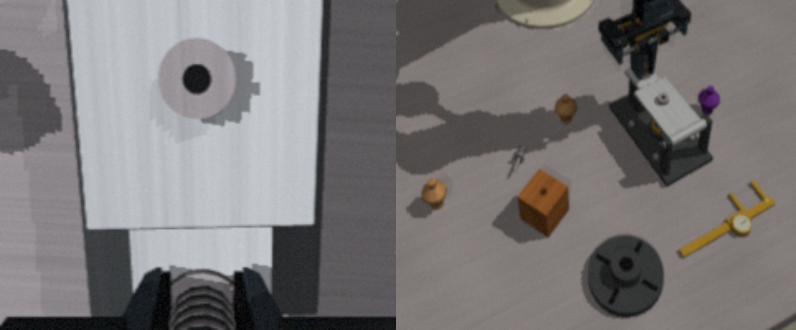

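The pin's flange sits on the nose at (200,275) and the lid is shut. The block is empty, and the spare tops, caliper and faceplate are where they were. The 24 N push holds, so I sign off.

```bash
python3 -c "
from bench import ctrl
ctrl.sign_off()"
```

```text
the job is handed in; nothing more can be done
```

I swung the lid down over the top, took the large pin from the block, pushed it through the lid's nose into the post, and handed in while still gripping and pressing. It took 24.5 s of the 48 s allowed.

- **Push:** It held steady at about 24 N down for over a second before hand-in. Pressing the nose shut takes about 6 N.
- **Lid shut:** Before hand-in the fingertips stood at z = 92.2 mm, which is a shut lid at 87 mm plus the 5 mm flange. Pushing further met a hard stop. I didn't measure the lid angle separately.
- **Pin:** It went through both holes without touching, and the last pictures show its flange on the nose.
- **Other objects:** In the last picture the two spare tops, caliper and faceplate look unmoved. I didn't measure their positions.
- **Checks that disagreed:**
  - My first press relaxed to about 2 N after the contact stop. I lowered the target in small steps until the push held.
  - The fingertips ended about 2 mm lower than my grip height predicted, so the head probably slipped slightly until the fingers rested on the flange.
  - The two cameras' first estimates of the pin position differed by about 6 mm. I went by the close wrist view.

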